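# Set two cutting dies against the corner gauge

## Robot

A 6-joint arm with a two-finger parallel gripper is mounted at the origin on the work surface. World frame = base frame: x ahead of the robot, y to its left, z up, the work surface at z = 0. Lengths are in m, angles in rad, forces in N, time in s.
With the tool pointing down it reaches from about 0.325 to 0.85 m from the base axis. Payload 4.4 kg.
Tool frame: the origin (TCP) lies midway between the tips of the shut fingers; the grasp point (between the pads) lies 19 mm behind it; z points along the fingers, y is the line along which they close (so a half turn about z gives the same grasp; the last joint's range is limited). The gripper opens to 94 mm and grips with 3 to 60 N. Pads are 16 mm wide; open, the fingers measure 119 mm over their backs; the gripper's body (75 mm by 177 mm) begins 78 mm behind the grasp point.
Start: joints at [-1.321, 0.207, 1.542, -0, 1.393, -0.15], TCP at [0.224, -0.529, 0.205] pointing down, gripper open.
Joint ranges: [-2.73, 2.73], [-0.86, 2.22], [0.23, 2.46], [-1.11, 4.25], [0.08, 2.63], [-2.82, 2.82]. Speed limits (rad/s): [2.79, 2.79, 3.14, 3.14, 3.14, 3.14].

## Interface

Orientations are given as a rotation vector (axis times angle).
In Python, from plant import read_state, vision, ctrl, nets gives the robot as it stands.
- The arm moves only by the tool servo_tool, never from a script. Its argument "commands" is a list of rows, each a list of 5 numbers: the shift along the tool's x, y, z in cm, then the turn about the tool's z in rad, then the closure in counts, from 0 (fully open) to 255 (shut). In form: [[tx, ty, tz, yaw, jaw], ...]. A call has 1 to 12 rows; each row shifts and turns the commanded pose from where the row before left it, along the tool's axes as they then stand; what a row does not reach is not made up. A row lasts 1/10 s, in which the tool goes at most 50 mm and 8.59 degrees, less where a joint would pass 70% of its speed; a pose out of reach is approached as far as the arm can. A call with a gripper value outside its range is refused whole. The fingers move at their own pace and stop on an object; "force" is the grip in N (left out, the last holds). Time passes only in rows, so rows that do not move let the fingers close. It gives the time, the measured TCP pose, the force, the opening and the grip force at its end, in the units of the state.
- read_state(): the state, without advancing time (a new reading comes with each control period).
- vision.snapshot(name): name is "side" or "top" or "wrist"; returns the picture (384x512x3 uint8, red, green, blue); there is no depth.
- vision.camera_params(name): a dict with "fovy" (degrees; the focal length in pixels is half the picture's height over the tangent of half this angle, whatever the lens; pixels are square), "cx", "cy" (the principal point, pixels), "k1" (the pictures are not rectified: a ray, as slopes to the right and down, at radius r is drawn at 1 + k1 r^2 times it, then the intrinsics apply), "world_from_camera" (4x4, takes a point from camera to world coordinates). Camera axes: x right, y down, z forward; pixel columns grow to the right and rows downward; lengths in m; the calibration is good to about 2 mm. A picture is of the moment at which its call begins: read the wrist's pose just before it. camera_params takes no time and is no camera call; for the wrist camera it gives the pose at the moment of the call.
- ctrl.finish_job(): hands the job in; it is judged then, once.
Trained networks look in the newest picture that a camera, given by its name, has taken for a name from the list of things; names that differ only in an ending like _2 or _b are one class to them, and where a whole thing is asked for, a point or a joint stands for the part that bears it (a point fixed in the world has none). Each returns a list of dicts, best first, with "score" (0 to 1); they miss things now and then, are a little off and sometimes report something else, mostly with a low value. They report only what shows in the picture. A call takes as long as a camera call. They do not tell look-alikes from the thing itself.
- nets.look_for(target, camera): "at" ([row, column] in pixels, amid what is visible of it).
- nets.spot_point(target, camera): "at" ([row, column] in pixels: a listed point, or the origin of a listed thing).
The state is a dict: "clock": time; "joints": joint angles; "qd": joint speeds; "joint_torque": joint torques, N m; "tool_pos": TCP position; "tcp_rot": TCP orientation; "ft_force": force on the tool from outside, world axes, zero at the start; "moment": the same for the moment, N m; "gripper_width": finger opening in m; "gripper_force": force on a finger pad.
Only numpy, scipy, OpenCV 4.12 (cv2) and the standard library are available. Lean on these libraries where they do the work, as an engineer would, in place of code of your own. Each camera call takes 0.05 s, during which the arm holds its last target. There are 200 camera calls.

## Task

Two plywood cutting dies lie askew on the press tray: push them with the fingertips into the corner gauge, side by side in either order, so that both boards sit flush against the long bar, one also flush against the short bar and the other edge to edge with it, with no gaps. Push only on the boards' wooden edges, never on the knives, and slide the dies flat on the tray without picking them up. Leave everything else on the bench where it is, and end with the hand clear.

Things in the scene. Friction and masses are not known exactly. Their poses are not given: they have to be found in the camera images.
- die_a: loose cutting die with orange rubber: plywood board 100 mm (its x) by 120 mm (its y) by 18 mm thick, 0.15 to 0.35 kg, lying flat on the tray, knives up. Origin: centre of the board's underside. z up. At the start it is turned up to 0.25 rad from the gauge. Both boards are the same size. It slides under a few newtons
- die_a_knives: the steel knives of the orange die, fixed to its board: an upright strip outline 66 by 86 mm centred on the board with smaller shapes inside, standing 6 mm above the board's top; coloured rubber, 7 mm high, lies beside them. A rim of bare wood 11 mm wide is left all round. Same origin and axes as the board; not to be touched
- die_b: loose cutting die with green rubber: plywood board 100 mm (its x) by 120 mm (its y) by 18 mm thick, 0.15 to 0.35 kg, lying flat on the tray, knives up. Origin: centre of the board's underside. z up. At the start it is turned up to 0.25 rad from the gauge. Both boards are the same size. It slides under a few newtons
- die_b_knives: the steel knives of the green die, fixed to its board: an upright strip outline 66 by 86 mm centred on the board with smaller shapes inside, standing 6 mm above the board's top; coloured rubber, 7 mm high, lies beside them. A rim of bare wood 11 mm wide is left all round. Same origin and axes as the board; not to be touched
- gauge: aluminium corner gauge screwed down on the tray: two bars 25 mm wide and 20 mm high with black slots and screw heads. Origin: the inside corner, on the tray's top. The long bar runs along its +y from there for 400 mm, its inner face at x = 0 facing -x (towards the robot); the short bar runs along -x to x = -135 mm, its inner face at y = 0 facing +y. z up. The dies belong in the corner x < 0, y > 0; in place their centres lie at x = -50 mm, y = 60 mm and 180 mm
- tray: flat bare steel press tray, 440 mm (x) by 760 mm (y), 12 mm thick, fixed; origin under its centre, on the bench top. Its top is 12 mm above the bench
- punch: bystander: steel hollow punch standing on end on the tray outside the short bar, 24 mm across, 66 mm high. Origin: centre of its underside
- tin: bystander: small blue tin with a brass lid, 48 mm across, 45 mm high, on the tray behind the long bar. Origin: centre of its underside
- tape: bystander: yellow tape roll lying flat on the tray near the long bar's open end, 80 mm across, 24 mm high. Origin: centre of its underside
- mallet: bystander: mallet, 270 mm long, lying on the bench to the right of the tray. Origin: about the middle of its length, on the bench
- canister: bystander: steel canister with lid and black knob, 88 mm across, 138 mm high, on the bench to the left of the tray, between the runners. Origin: centre of its underside
- screwdriver: bystander: red-handled screwdriver lying on the bench to the left of the tray, between the runners. Origin: about the middle of its length, on the bench
Things that resemble listed ones, but are neither listed nor needed, are in the scene too. Leave any pink look-alike of the die_a alone.

How it is judged:
By the outcome, as a careful person would: the job done as asked, in the order asked, and still so for the second after the job is handed in, with the robot touching nothing.
It also fails if it takes over 54 s, if anything falls off the work surface, if the arm or the gripper's body presses on something with over 40 N, if the wrist force passes 120 N, or if a joint passes its speed limit or range.

## Working session

There is one attempt and no reset: what is moved stays moved. The work goes in short steps, Python scripts to look and compute and a tool call to move; the robot and the scene stay as the last step left them, time stands still between calls to the robot, and variables do not carry over. Pictures are saved under pics/ and viewed, at most 10 in all, crops included, and the job is handed in when it is done.

Besides the shell and the picture viewer there is one more tool, called after "Emit:" by a JSON object that holds its "api" and its "payload". servo_tool: Moves the arm, as the interface text tells. Its arguments: {"type":"object","properties":{"commands":{"type":"array","items":{"type":"array","items":{"type":"number"}}},"force":{"type":"number"}},"required":["commands"]}

```bash
mkdir -p pics; cat > h.py <<'E'
import numpy as np, cv2
from plant import read_state, vision, ctrl, nets
def K(p): 
    f=192/np.tan(np.radians(p["fovy"])/2); return f
def px2w(p,rc,z):
    f=K(p); d=np.array([(rc[1]-p["cx"])/f,(rc[0]-p["cy"])/f]); u=d.copy()
    for _ in range(20): u=d/(1+p["k1"]*(u@u))
    T=np.array(p["world_from_camera"]); r=T[:3,:3]@np.array([u[0],u[1],1]); o=T[:3,3]
    return o+r*(z-o[2])/r[2]
def w2px(p,w):
    T=np.array(p["world_from_camera"]); c=T[:3,:3].T@(np.array(w)-T[:3,3]); u=c[:2]/c[2]
    u=u*(1+p["k1"]*(u@u)); f=K(p); return np.array([u[1]*f+p["cy"],u[0]*f+p["cx"]])
E
python3 - <<'E'
from h import *
s=read_state(); print(s["clock"],s["tool_pos"],s["tcp_rot"],s["gripper_width"])
for c in("top","side"):
    im=vision.snapshot(c); cv2.imwrite(f"pics/{c}0.png",cv2.resize(im[:,:,::-1],(800,600),interpolation=cv2.INTER_CUBIC))
    p=vision.camera_params(c); print(c,p["fovy"],np.round(p["world_from_camera"],3).tolist())
    for t in ("die_a","die_b","gauge","punch","tin","tape"):
        if c=="top": print(t,[(np.round(d["at"]).tolist(),round(d["score"],2),np.round(px2w(p,d["at"],.012),3).tolist()) for d in nets.spot_point(t,c)[:3]])
E
```

```text
0.0 [ 0.22410878 -0.52864149  0.20429407] [-3.07647438e+00 -6.24886578e-01  1.97881499e-04] 0.09405616255003053
top 42.97631976614025 [[-0.023, -0.996, 0.087, 0.292], [-1.0, 0.023, 0.001, 0.001], [-0.003, -0.087, -0.996, 1.924], [0.0, 0.0, 0.0, 1.0]]
die_a [([177.0, 282.0], 0.73, [0.54, -0.08, 0.012]), ([272.0, 187.0], 0.61, [0.175, 0.304, 0.012]), ([173.0, 230.0], 0.6, [0.561, 0.125, 0.012])]
die_b [([177.0, 282.0], 0.73, [0.54, -0.08, 0.012]), ([272.0, 187.0], 0.61, [0.175, 0.304, 0.012]), ([173.0, 230.0], 0.6, [0.561, 0.125, 0.012])]
gauge [([149.0, 300.0], 0.6, [0.649, -0.152, 0.012])]
punch [([171.0, 233.0], 0.71, [0.569, 0.115, 0.012]), ([164.0, 314.0], 0.57, [0.591, -0.209, 0.012])]
tin [([140.0, 275.0], 0.48, [0.691, -0.053, 0.012])]
tape [([156.0, 180.0], 0.53, [0.636, 0.325, 0.012])]
side 46.9382024386317 [[-0.814, -0.403, 0.418, -0.229], [-0.581, 0.548, -0.602, 0.943], [0.014, -0.733, -0.68, 1.152], [0.0, 0.0, 0.0, 1.0]]
```

View pics/top0.png

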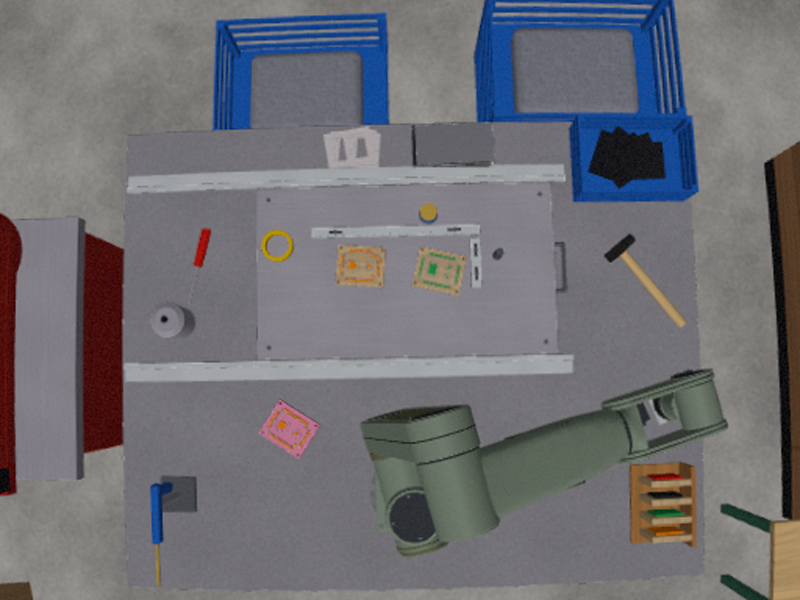

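View pics/side0.png

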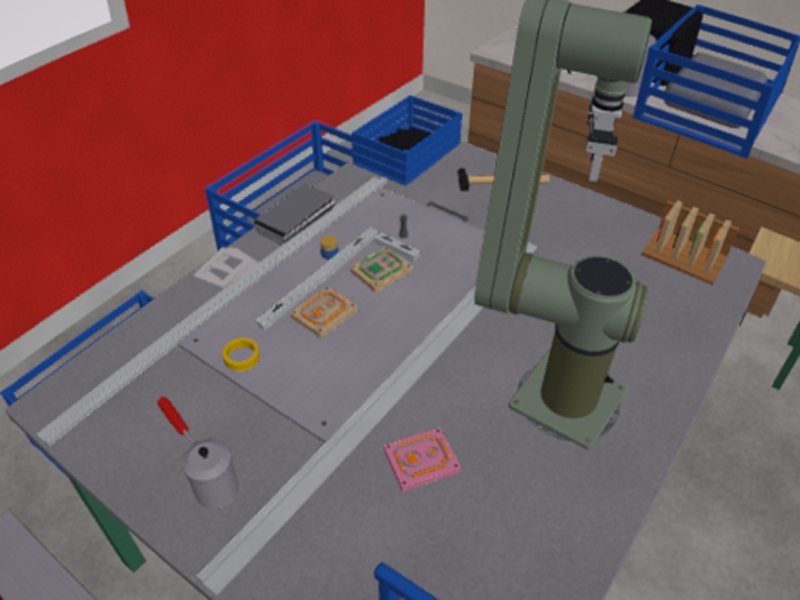

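The orange die is at (360,266) and the green one at (440,270), both on the tray. The pink look-alike at (290,428) lies on the bench and stays untouched. The gauge's inside corner is near (472,236).

```bash
python3 - <<'E'
from h import *
from scipy.spatial.transform import Rotation as R
s=read_state(); p=vision.camera_params("wrist"); T=np.array(p["world_from_camera"])
r=R.from_rotvec(s["tcp_rot"]).as_matrix(); print(np.round(r,3).tolist(),p["fovy"],p["k1"])
print("cam in tool",np.round(r.T@(T[:3,3]-s["tool_pos"]),3),np.round(r.T@T[:3,:3],3).tolist())
t=vision.camera_params("top")
for n,q in dict(a=(360,266),b=(440,270),corner=(472,236),barend=(312,238)).items(): print(n,px2w(t,np.array([q[1],q[0]])*.64,.03).round(3))
d=np.array([.48,-.02,.42])-s["tool_pos"]; print("tool-frame shift cm",(r.T@d*100).round(1))
E
```

```text
[[0.921, 0.39, -0.0], [0.39, -0.921, 0.0], [0.0, -0.0, -1.0]] 71.75436016745121 -0.03685371265227344
cam in tool [ 0.083  0.001 -0.18 ] [[0.0, -0.959, -0.283], [1.0, -0.0, 0.0], [-0.0, -0.283, 0.959]]
a [0.569 0.124 0.03 ]
b [ 0.555 -0.076  0.03 ]
corner [ 0.639 -0.16   0.03 ]
barend [0.644 0.245 0.03 ]
tool-frame shift cm [ 43.4 -36.9 -21.5]
```

Emit:
{"api": "servo_tool", "payload": {"commands": [[3.5, -3.3, -0.55, 0, 0], [3.5, -3.3, -0.55, 0, 0], [3.5, -3.3, -0.55, 0, 0], [3.5, -3.3, -0.55, 0, 0], [3.5, -3.3, -0.55, 0, 0], [3.5, -3.3, -0.55, 0, 0], [3.5, -3.3, -0.55, 0, 0], [3.5, -3.3, -0.55, 0, 0], [3.5, -3.3, -0.55, 0, 0], [3.5, -3.3, -0.55, 0, 0], [3.5, -3.3, -0.55, 0, 0], [2.5, -2.3, -0.5, 0, 0]]}}

```text
clock: 1.6
tool_pos: [0.4519, -0.0113, 0.2716]
tcp_rot: [-3.078, -0.629, -0.002]
ft_force: [-0.7, -1.0, 0.4]
gripper_width: 0.0942
gripper_force: 0.0
```

Emit:
{"api": "servo_tool", "payload": {"commands": [[0, 0, 0, 0.14, 0], [0, 0, 0, 0.14, 0], [0, 0, 0, 0.12, 0], [0, 0, 0, 0, 0]]}}

```text
clock: 2.0
tool_pos: [0.4512, -0.0139, 0.271]
tcp_rot: [3.142, 0.002, 0.0]
ft_force: [-0.2, 0.1, -0.7]
gripper_width: 0.0939
gripper_force: 0.0
```

```bash
python3 - <<'E'
from h import *
import pickle
s=read_state(); print(s["clock"],s["tool_pos"],s["tcp_rot"],s["ft_force"])
p=vision.camera_params("wrist"); im=vision.snapshot("wrist")
pickle.dump((p,im),open("w1.pkl","wb"))
cv2.imwrite("pics/w1.png",cv2.resize(im[:,:,::-1],(800,600),interpolation=cv2.INTER_CUBIC))
E
```

```text
2.0 [ 0.45124334 -0.01386338  0.27103448] [3.14150873e+00 2.42246630e-03 2.68445007e-04] [-0.19182257  0.08978785 -0.68508866]
```

View pics/w1.png

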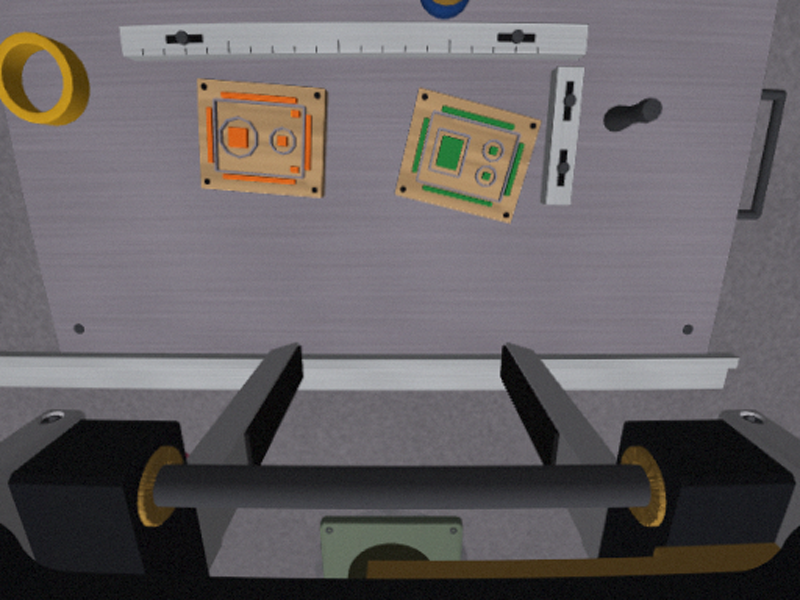

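The wrist view shows orange board corners at (199,79), (327,89), (324,198) and (201,188). The green ones are at (424,88), (540,122), (510,222) and (396,192). The long bar's inner edge runs from (122,60) to (587,54), and the short bar's from (557,67) to (543,205). Orange and green are the real dies.

```bash
python3 - <<'E'
from h import *
import pickle
p,im=pickle.load(open("w1.pkl","rb"))
g=lambda x,y,z: px2w(p,np.array([y,x])*.64-.18,z)
for n,cs in dict(a=[(199,79),(327,89),(324,198),(201,188)],b=[(424,88),(540,122),(510,222),(396,192)]).items():
    w=np.array([g(*c,.03) for c in cs])[:,:2]; print(n,w.round(4).tolist(),w.mean(0).round(4))
    for i in range(4):
        d=w[(i+1)%4]-w[i]; print("  len",np.linalg.norm(d).round(4),"ang",np.arctan2(d[1],d[0]).round(3))
for q in [(122,60),(587,54),(557,67),(543,205)]: print(q,g(*q,.012).round(4),g(*q,.032).round(4))
E
```

```text
a [[0.6248, 0.1745], [0.615, 0.0552], [0.5158, 0.0625], [0.5261, 0.1845]] [0.5704 0.1192]
  len 0.1197 ang -1.653
  len 0.0994 ang 3.068
  len 0.1224 ang 1.487
  len 0.0993 ang -0.101
b [[0.6157, -0.0349], [0.587, -0.1454], [0.4927, -0.1234], [0.5216, -0.0088]] [ 0.5542 -0.0781]
  len 0.1142 ang -1.826
  len 0.0968 ang 2.912
  len 0.1182 ang 1.324
  len 0.0977 ang -0.271
(122, 60) [0.6472 0.2567 0.012 ] [0.6421 0.2444 0.032 ]
(587, 54) [ 0.651  -0.1913  0.012 ] [ 0.6457 -0.1833  0.032 ]
(557, 67) [ 0.639  -0.1634  0.012 ] [ 0.6343 -0.1566  0.032 ]
(543, 205) [ 0.5086 -0.1613  0.012 ] [ 0.5098 -0.1546  0.032 ]
```

```bash
python3 - <<'E'
import pickle,cv2
p,im=pickle.load(open("w1.pkl","rb"))
c=im[10:150,70:400,::-1]; cv2.imwrite("pics/w1c.png",cv2.resize(c,(792,336),interpolation=cv2.INTER_CUBIC))
E
```

```text
(no output)
```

View pics/w1c.png

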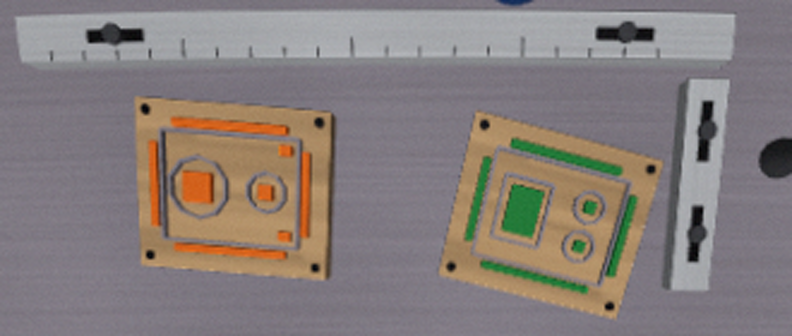

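Emit:
{"api": "servo_tool", "payload": {"commands": [[0.15, 1.07, 4.2, 0, 92], [0.15, 1.07, 4.2, 0, 92], [0.15, 1.07, 4.2, 0, 92], [0.15, 1.07, 4.2, 0, 92], [0.15, 1.07, 4.2, 0, 92], [0.15, 1.07, 4.2, 0, 92], [0, 0, 0, 0, 92], [0, 0, 0, 0, 92]]}}

```text
clock: 2.85
tool_pos: [0.4597, -0.0783, 0.0187]
tcp_rot: [-3.141, -0.002, 0.003]
ft_force: [0.9, -0.0, 0.4]
gripper_width: 0.0602
gripper_force: 0.0
```

Emit:
{"api": "servo_tool", "payload": {"commands": [[0.7, 0, 0, 0, 92], [0.7, 0, 0, 0, 92], [0.7, 0, 0, 0, 92], [0.7, 0, 0, 0, 92], [0.7, 0, 0, 0, 92], [0.7, 0, 0, 0, 92], [0.7, 0, 0, 0, 92], [0.7, 0, 0, 0, 92], [0.7, 0, 0, 0, 92], [0.7, 0, 0, 0, 92], [0.3, 0, 0, 0, 92], [0, 0, 0, 0, 92]]}}

```text
clock: 4.05
tool_pos: [0.5343, -0.0782, 0.019]
tcp_rot: [3.141, 0.001, 0.002]
ft_force: [0.8, -0.9, -0.5]
gripper_width: 0.0602
gripper_force: 0.0
```

```bash
python3 - <<'E'
from h import *
import pickle
s=read_state(); print(s["clock"],s["tool_pos"],s["ft_force"])
p=vision.camera_params("wrist"); im=vision.snapshot("wrist")
pickle.dump((p,im),open("w2.pkl","wb"))
cv2.imwrite("pics/w2.png",cv2.resize(im[:,:,::-1],(800,600),interpolation=cv2.INTER_CUBIC))
E
```

```text
4.05 [ 0.53425649 -0.07821448  0.01902045] [ 0.83493529 -0.94931823 -0.46332281]
```

View pics/w2.png

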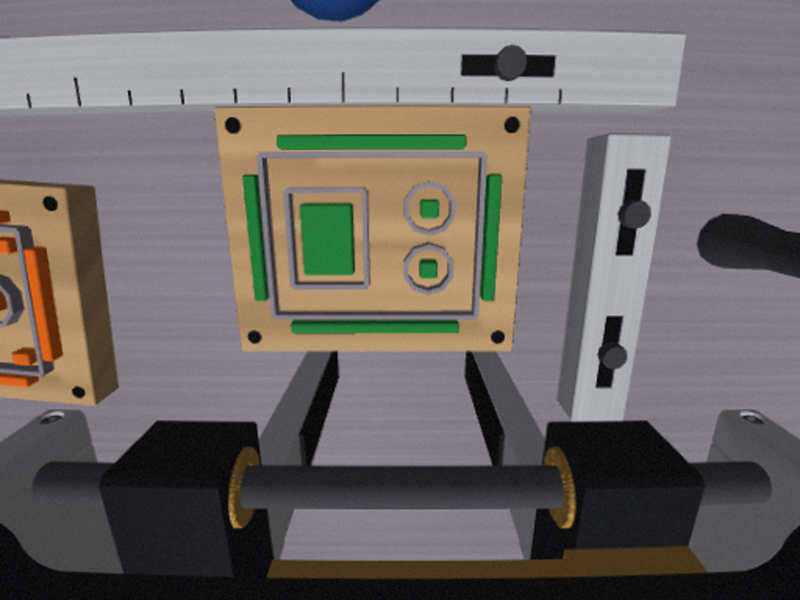

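The green die is squared up: top corners are at (216,108) and (531,107), and the long bar's lower edge sits at row ~107. The short bar's left lower edge runs from (588,140) to (558,400).

```bash
python3 - <<'E'
from h import *
import pickle
p,im=pickle.load(open("w2.pkl","rb"))
g=lambda x,y,z: px2w(p,np.array([y,x])*.64-.18,z).round(4)
for q in [(216,108),(531,107),(513,352),(242,352)]: print("b",g(*q,.03))
for q in [(588,140),(558,400),(608,136),(575,418)]: print("short",g(*q,.012),g(*q,.032))
for q in [(676,106),(676,103),(5,106),(5,108)]: print("long",g(*q,.012),g(*q,.032))
for q in [(95,187),(118,390)]: print("a",g(*q,.03),g(*q,.012))
c=im[40:280,60:460,::-1]; cv2.imwrite("pics/w2c.png",cv2.resize(c,(800,480),interpolation=cv2.INTER_CUBIC))
E
```

```text
b [ 0.6438 -0.0083  0.03  ]
b [ 0.644  -0.1275  0.03  ]
b [ 0.5441 -0.128   0.03  ]
b [ 0.5439 -0.0079  0.03  ]
short [ 0.634  -0.1583  0.012 ] [ 0.6323 -0.1498  0.032 ]
short [ 0.5097 -0.1585  0.012 ] [ 0.5212 -0.15    0.032 ]
short [ 0.6358 -0.1668  0.012 ] [ 0.6338 -0.1574  0.032 ]
short [ 0.4991 -0.1687  0.012 ] [ 0.5118 -0.159   0.032 ]
long [ 0.6483 -0.1946  0.012 ] [ 0.645  -0.1822  0.032 ]
long [ 0.6495 -0.1944  0.012 ] [ 0.6461 -0.182   0.032 ]
long [0.6496 0.0922 0.012 ] [0.6462 0.0739 0.032 ]
long [0.6488 0.0924 0.012 ] [0.6455 0.0741 0.032 ]
a [0.6153 0.0447 0.03  ] [0.615  0.0578 0.012 ]
a [0.5244 0.0527 0.03  ] [0.5145 0.0667 0.012 ]
```

View pics/w2c.png

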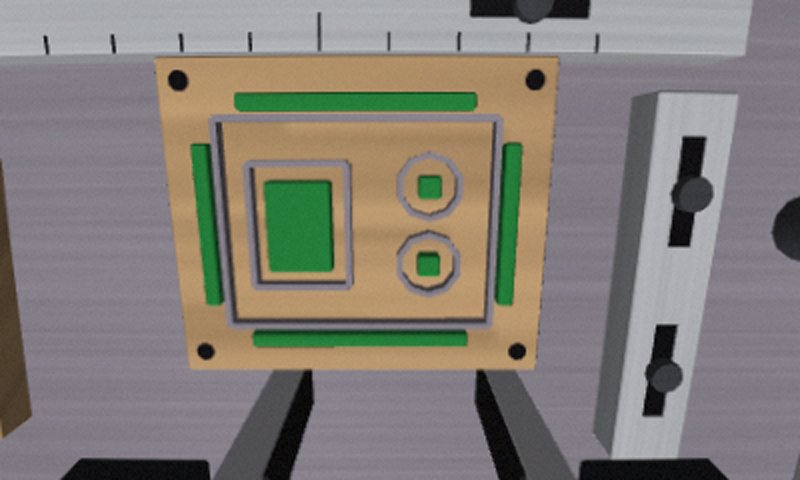

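Emit:
{"api": "servo_tool", "payload": {"commands": [[-2, 0, 0, 0, 92], [0, 0, -3, 0, 92], [0, 0, -3, 0, 92], [2.6, -3.3, 0, 0, 92], [2.7, -3.3, 0, 0, 92], [2.7, -3.3, 0, 0, 92], [0, 0, 0, 0.143, 92], [0, 0, 0, 0.143, 92], [0, 0, 0, 0.143, 92], [0, 0, 0, 0.143, 92], [0, 0, 0, 0.143, 92], [0, 0, 0, 0.143, 92]]}}

```text
clock: 5.3
tool_pos: [0.5934, 0.0209, 0.079]
tcp_rot: [-2.853, 1.314, -0.001]
ft_force: [-0.1, -0.2, -0.3]
gripper_width: 0.0598
gripper_force: 0.0
```

Emit:
{"api": "servo_tool", "payload": {"commands": [[0, 0, 0, 0.143, 92], [0, 0, 0, 0.143, 92], [0, 0, 0, 0.143, 92], [0, 0, 0, 0.143, 92], [0, 0, 0, 0.141, 92], [0, 0, 0, 0, 92]]}}

```text
clock: 5.9
tool_pos: [0.5834, -0.0225, 0.0757]
tcp_rot: [-2.247, 2.109, 0.051]
ft_force: [0.2, -0.5, 0.7]
gripper_width: 0.0601
gripper_force: 0.0
```

```bash
python3 - <<'E'
from h import *
from scipy.spatial.transform import Rotation as R
s=read_state(); print(np.round(s["joints"],3),s["tool_pos"],R.from_rotvec(s["tcp_rot"]).as_matrix().round(3).tolist())
E
```

```text
[-0.227  0.354  1.645  0.075  1.143  2.82 ] [ 0.58342699 -0.0224969   0.07567308] [[0.064, -0.998, 0.017], [-0.996, -0.062, 0.066], [-0.065, -0.021, -0.998]]
```

Joint 6 hit its limit (2.82), so I'll turn the other way and push with the fingers' back faces.

Emit:
{"api": "servo_tool", "payload": {"commands": [[0, 0, 0, -0.143, 92], [0, 0, 0, -0.143, 92], [0, 0, 0, -0.143, 92], [0, 0, 0, -0.143, 92], [0, 0, 0, -0.143, 92], [0, 0, 0, -0.143, 92], [0, 0, 0, -0.143, 92], [0, 0, 0, -0.143, 92], [0, 0, 0, -0.143, 92], [0, 0, 0, -0.143, 92], [0, 0, 0, -0.143, 92], [0, 0, 0, -0.143, 92]]}}

```text
clock: 7.1
tool_pos: [0.5844, -0.0186, 0.0761]
tcp_rot: [-3.058, -0.339, -0.037]
ft_force: [-0.0, -0.6, -0.4]
gripper_width: 0.0598
gripper_force: 0.0
```

Emit:
{"api": "servo_tool", "payload": {"commands": [[0, 0, 0, -0.143, 92], [0, 0, 0, -0.143, 92], [0, 0, 0, -0.143, 92], [0, 0, 0, -0.143, 92], [0, 0, 0, -0.143, 92], [0, 0, 0, -0.143, 92], [0, 0, 0, -0.143, 92], [0, 0, 0, -0.143, 92], [0, 0, 0, -0.143, 92], [0, 0, 0, -0.142, 92], [0, 0, 0, 0, 92]]}}

```text
clock: 8.2
tool_pos: [0.5843, -0.0187, 0.0761]
tcp_rot: [-2.116, -2.275, -0.094]
ft_force: [-0.6, 0.1, 0.2]
gripper_width: 0.0598
gripper_force: 0.0
```

```bash
python3 - <<'E'
from h import *
from scipy.spatial.transform import Rotation as R
s=read_state(); print(np.round(s["joints"],3),s["tool_pos"],R.from_rotvec(s["tcp_rot"]).as_matrix().round(4).tolist())
E
```

```text
[-0.221  0.354  1.643  0.076  1.143 -0.325] [ 0.58434828 -0.01871023  0.07613902] [[-0.073, 0.9972, 0.0169], [0.9952, 0.0717, 0.0666], [0.0652, 0.0217, -0.9976]]
```

Emit:
{"api": "servo_tool", "payload": {"commands": [[0, 0, 0, 0.073, 92], [1.8, 0.45, 0, 0, 92], [1.8, 0.45, 0, 0, 92], [0, 0, 2, 0, 92], [0, 0, 2, 0, 92], [0, 0, 1.8, 0, 92], [0, 0, 0, 0, 92], [0, 0, 0, 0, 92]]}}

```text
clock: 9.0
tool_pos: [0.594, 0.0208, 0.0207]
tcp_rot: [-2.198, -2.192, -0.091]
ft_force: [0.2, -0.1, 0.7]
gripper_width: 0.0599
gripper_force: 0.0
```

```bash
python3 - <<'E'
from h import *
from scipy.spatial.transform import Rotation as R
s=read_state(); print(s["ft_force"],s["tool_pos"],R.from_rotvec(s["tcp_rot"]).as_matrix().round(4).tolist())
E
```

```text
[ 0.19918651 -0.06361037  0.68765599] [0.59403422 0.02077338 0.02067867] [[0.002, 0.9999, 0.016], [0.9978, -0.003, 0.0668], [0.0668, 0.0158, -0.9976]]
```

Emit:
{"api": "servo_tool", "payload": {"commands": [[-0.7, 0, -0.04, 0, 92], [-0.7, 0, -0.04, 0, 92], [-0.6, 0, -0.04, 0, 92], [-0.6, 0, -0.04, 0, 92], [-0.6, 0, -0.04, 0, 92], [-0.5, 0, -0.03, 0, 92], [-0.4, 0, -0.03, 0, 92], [-0.3, 0, -0.02, 0, 92], [-0.2, 0, -0.01, 0, 92], [-0.1, 0, 0, 0, 92], [-0.1, 0, 0, 0, 92], [0, 0, 0, 0, 92]]}}

```text
clock: 10.2
tool_pos: [0.594, -0.0265, 0.0204]
tcp_rot: [-2.196, -2.193, -0.093]
ft_force: [-0.2, 5.5, 3.1]
gripper_width: 0.0604
gripper_force: 2.5
```

Emit:
{"api": "servo_tool", "payload": {"commands": [[-0.1, 0, 0, 0, 92], [-0.1, 0, 0, 0, 92], [0, 0, 0, 0, 92]]}}

```text
clock: 10.5
tool_pos: [0.594, -0.0266, 0.0205]
tcp_rot: [-2.194, -2.191, -0.096]
ft_force: [0.3, 9.0, 3.8]
gripper_width: 0.0606
gripper_force: 4.8
```

```bash
python3 - <<'E'
from h import *
import pickle
s=read_state(); print(s["clock"],s["tool_pos"],s["ft_force"])
c="wrist"
p=vision.camera_params(c); im=vision.snapshot(c); pickle.dump((p,im),open("w3.pkl","wb"))
cv2.imwrite("pics/w3.png",cv2.resize(im[:,:,::-1],(800,600),interpolation=cv2.INTER_CUBIC))
E
```

```text
10.5 [ 0.59398791 -0.02664712  0.02048021] [0.31705816 8.98798953 3.84007552]
```

View pics/w3.png

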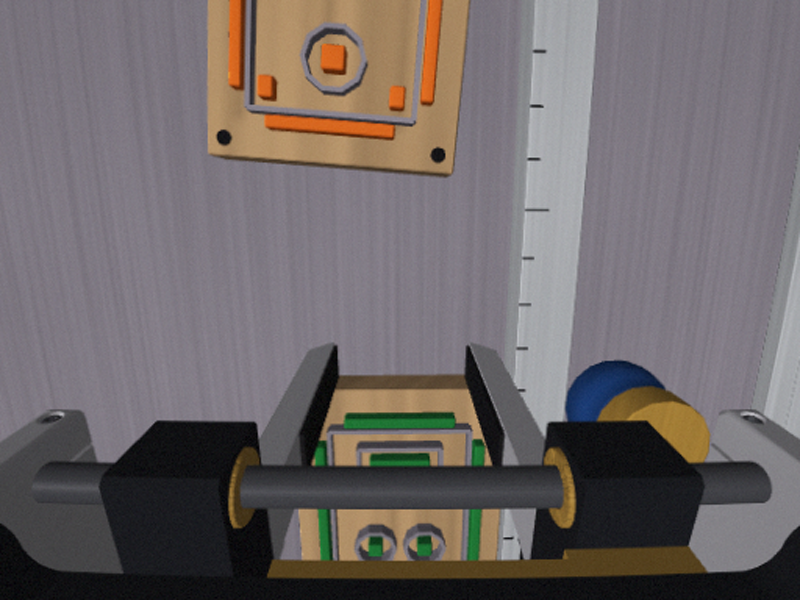

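The green die has stopped against the short bar, at a steady TCP y of -0.0266 with the force rising. The orange die's near edge runs from (210,155) to (450,173) in this view. Next I'll push it from its far (+y) side.

Emit:
{"api": "servo_tool", "payload": {"commands": [[1.5, 0, 0, 0, 92], [0, 0, -3, 0, 92], [0, 0, -3, 0, 92], [4.5, -0.48, 0.3, 0, 92], [4.5, -0.48, 0.3, 0, 92], [4.5, -0.48, 0.3, 0, 92], [4.5, -0.48, 0.3, 0, 92], [4.5, -0.48, 0.3, 0, 92], [0, 0, 3, 0, 92], [0, 0, 3, 0, 92], [0, 0, 0, 0, 92], [0, 0, 0, 0, 92]]}}

```text
clock: 11.75
tool_pos: [0.5696, 0.2106, 0.0202]
tcp_rot: [-2.196, -2.194, -0.088]
ft_force: [0.4, 0.2, 0.9]
gripper_width: 0.0604
gripper_force: 0.0
```

Emit:
{"api": "servo_tool", "payload": {"commands": [[-0.8, 0, -0.053, 0, 92], [-0.8, 0, -0.053, 0, 92], [-0.8, 0, -0.053, 0, 92], [-0.8, 0, -0.053, 0, 92], [-0.8, 0, -0.053, 0, 92], [-0.8, 0, -0.053, 0, 92], [-0.8, 0, -0.053, 0, 92], [-0.8, 0, -0.053, 0, 92], [-0.8, 0, -0.053, 0, 92], [-0.8, 0, -0.053, 0, 92], [-0.8, 0, -0.053, 0, 92], [-0.8, 0, -0.053, 0, 92]]}}

```text
clock: 12.95
tool_pos: [0.5702, 0.1141, 0.0208]
tcp_rot: [-2.196, -2.194, -0.091]
ft_force: [-0.7, 3.4, 2.3]
gripper_width: 0.0599
gripper_force: 1.2
```

Emit:
{"api": "servo_tool", "payload": {"commands": [[-0.6, 0, -0.04, 0, 92], [-0.6, 0, -0.04, 0, 92], [-0.3, 0, -0.02, 0, 92], [0, 0, 0, 0, 92]]}}

```text
clock: 13.35
tool_pos: [0.57, 0.0988, 0.0205]
tcp_rot: [-2.197, -2.194, -0.089]
ft_force: [0.0, -0.2, 0.3]
gripper_width: 0.0599
gripper_force: 0.0
```

```bash
python3 - <<'E'
from h import *
import pickle
s=read_state(); print(s["clock"],s["tool_pos"],s["ft_force"],np.round(s["joints"],2))
c="top"
p=vision.camera_params(c); im=vision.snapshot(c); pickle.dump((p,im),open("t4.pkl","wb"))
cv2.imwrite("pics/t4.png",cv2.resize(im[120:220,180:340,::-1],(800,500),interpolation=cv2.INTER_CUBIC))
E
```

```text
13.35 [0.56998432 0.0988015  0.02054927] [ 0.03076693 -0.16581347  0.27384193] [-0.02  0.41  1.7   0.08  1.02 -0.06]
```

Emit:
{"api": "servo_tool", "payload": {"commands": [[1.5, 0, 0, 0, 92], [0, 0, -3, 0, 92], [0, 0, -3, 0, 92], [-4.24, -1.4, -0.28, 0, 92], [-4.24, -1.4, -0.28, 0, 92], [-4.24, -1.4, -0.28, 0, 92], [-4.24, -1.4, -0.28, 0, 92], [-4.24, -1.4, -0.28, 0, 92], [0, 0, 0, 0.143, 92], [0, 0, 0, 0.143, 92], [0, 0, 0, 0.143, 92], [0, 0, 0, 0.143, 92]]}}

```text
clock: 14.6
tool_pos: [0.4989, -0.101, 0.0803]
tcp_rot: [-2.717, -1.471, -0.071]
ft_force: [-0.7, -0.1, -0.1]
gripper_width: 0.0603
gripper_force: 0.0
```

Emit:
{"api": "servo_tool", "payload": {"commands": [[0, 0, 0, 0.143, 92], [0, 0, 0, 0.143, 92], [0, 0, 0, 0.143, 92], [0, 0, 0, 0.143, 92], [0, 0, 0, 0.143, 92], [0, 0, 0, 0.143, 92], [0, 0, 0, 0.141, 92], [0, 0, 3, 0, 92], [0, 0, 2.8, 0, 92], [0, 0, 0, 0, 92]]}}

```text
clock: 15.6
tool_pos: [0.4962, -0.0952, 0.019]
tcp_rot: [-3.071, 0.001, -0.012]
ft_force: [-0.2, 1.1, -1.9]
gripper_width: 0.06
gripper_force: 0.0
```

```bash
python3 - <<'E'
from h import *
from scipy.spatial.transform import Rotation as R
s=read_state(); print(s["clock"],s["ft_force"],s["tool_pos"],R.from_rotvec(s["tcp_rot"]).as_matrix().round(4).tolist())
c="wrist"
p=vision.camera_params(c); im=vision.snapshot(c)
cv2.imwrite("pics/w5.png",cv2.resize(im[:,:,::-1],(800,600),interpolation=cv2.INTER_CUBIC))
E
```

```text
15.6 [-0.24643329  1.09401811 -1.9223435 ] [ 0.49619523 -0.0952472   0.01895086] [[1.0, -0.0001, 0.008], [-0.0006, -0.9975, 0.07], [0.0079, -0.07, -0.9975]]
```

View pics/w5.png

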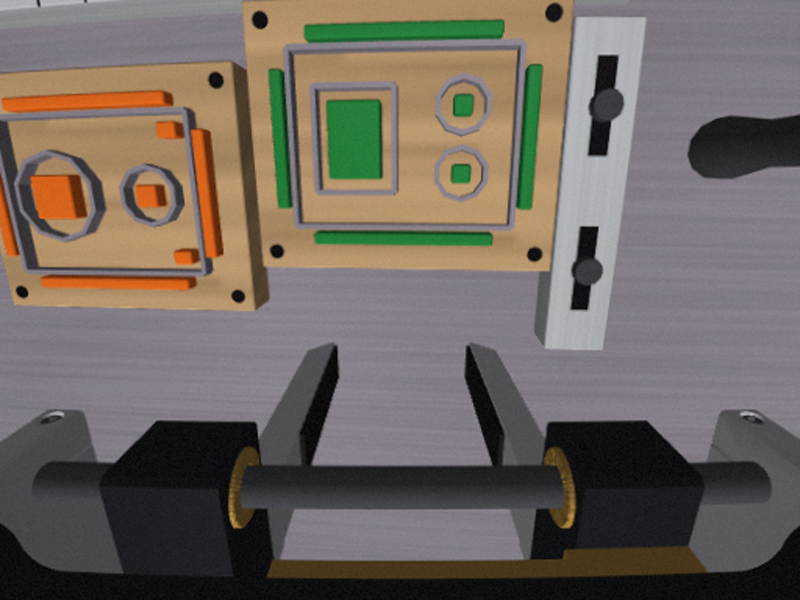

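The green die is tight against the short bar at (575,20)-(550,270). The orange die is squared, set back toward the robot, with a small gap at (255,200). Now I'll push green in +x.

Emit:
{"api": "servo_tool", "payload": {"commands": [[1.0, 0, 0, 0, 92], [1.0, 0, 0, 0, 92], [0.9, 0, 0, 0, 92], [0.4, 0, 0, 0, 92], [0.3, 0, 0, 0, 92], [0.2, 0, 0, 0, 92], [0.2, 0, 0, 0, 92], [0.1, 0, 0, 0, 92], [0.1, 0, 0, 0, 92], [0, 0, 0, 0, 92]]}}

```text
clock: 16.65
tool_pos: [0.5352, -0.0974, 0.0222]
tcp_rot: [-3.073, 0.001, -0.003]
ft_force: [-15.1, -1.8, 10.9]
gripper_width: 0.0598
gripper_force: 7.4
```

Emit:
{"api": "servo_tool", "payload": {"commands": [[-2.5, 0, 0, 0, 92], [-2.5, 0, 0, 0, 92], [0, -4.2, 0.3, 0, 92], [0, -4.2, 0.3, 0, 92], [0, -4.2, 0.3, 0, 92], [0, 0, 0, 0, 92], [0, 0, 0, 0, 92]]}}

```text
clock: 17.35
tool_pos: [0.4924, 0.0292, 0.022]
tcp_rot: [-3.075, -0.001, -0.026]
ft_force: [0.9, -0.4, -0.0]
gripper_width: 0.0599
gripper_force: 0.0
```

Emit:
{"api": "servo_tool", "payload": {"commands": [[0.8, 0, 0.1, 0, 92], [0.8, 0, 0.1, 0, 92], [0.7, 0, 0, 0, 92], [0.6, 0, 0, 0, 92], [0.5, 0, 0, 0, 92], [0.4, 0, 0, 0, 92], [0.3, 0, 0, 0, 92], [0.2, 0, 0, 0, 92], [0.2, 0, 0, 0, 92], [0.1, 0, 0, 0, 92], [0, 0, 0, 0, 92]]}}

```text
clock: 18.45
tool_pos: [0.5352, 0.0286, 0.0201]
tcp_rot: [-3.075, 0.001, -0.015]
ft_force: [-6.9, -1.2, 4.7]
gripper_width: 0.0602
gripper_force: 3.6
```

Emit:
{"api": "servo_tool", "payload": {"commands": [[-2, 0, 0, 0, 92], [0, 0, -3, 0, 92], [0, 0, -3, 0, 92], [2.6, -3.3, 0.23, 0, 92], [2.6, -3.3, 0.23, 0, 92], [2.6, -3.3, 0.23, 0, 92], [0, 0, 0, -0.143, 92], [0, 0, 0, -0.143, 92], [0, 0, 0, -0.143, 92], [0, 0, 0, -0.143, 92], [0, 0, 0, -0.143, 92], [0, 0, 0, -0.143, 92]]}}

```text
clock: 19.65
tool_pos: [0.5962, 0.1239, 0.0815]
tcp_rot: [-2.805, -1.291, -0.069]
ft_force: [0.5, 0.6, -0.3]
gripper_width: 0.0602
gripper_force: 0.0
```

Emit:
{"api": "servo_tool", "payload": {"commands": [[0, 0, 0, -0.143, 92], [0, 0, 0, -0.143, 92], [0, 0, 0, -0.143, 92], [0, 0, 0, -0.143, 92], [0, 0, 0, -0.141, 92], [0, 0, 3, 0, 92], [0, 0, 2.9, 0, 92], [0, 0, 0, 0, 92], [0, 0, 0, 0, 92]]}}

```text
clock: 20.55
tool_pos: [0.5963, 0.1277, 0.0222]
tcp_rot: [-2.196, -2.194, -0.091]
ft_force: [0.1, -0.2, 0.0]
gripper_width: 0.0601
gripper_force: 0.0
```

Final contact is expected near TCP y ≈ 0.093, 3.4 cm away.

Emit:
{"api": "servo_tool", "payload": {"commands": [[-0.8, 0, -0.03, 0, 92], [-0.8, 0, -0.03, 0, 92], [-0.7, 0, -0.03, 0, 92], [-0.3, 0, -0.02, 0, 92], [-0.3, 0, -0.02, 0, 92], [-0.2, 0, 0, 0, 92], [-0.2, 0, 0, 0, 92], [-0.2, 0, 0, 0, 92], [-0.1, 0, 0, 0, 92], [0, 0, 0, 0, 92]]}}

```text
clock: 21.55
tool_pos: [0.5965, 0.0934, 0.0215]
tcp_rot: [-2.196, -2.193, -0.095]
ft_force: [-0.3, 6.7, 3.0]
gripper_width: 0.0601
gripper_force: 3.2
```

Emit:
{"api": "servo_tool", "payload": {"commands": [[-0.2, 0, 0, 0, 92], [0, 0, 0, 0, 92], [2, 0, 0, 0, 92], [0, 0, -4, 0, 92], [0, 0, -4.5, 0, 92], [4, -3, -3, 0, 0], [4, -3, -3, 0, 0], [4, -3, -3, 0, 0], [0, 0, 0, 0, 0]]}}

```text
clock: 22.45
tool_pos: [0.5163, 0.2048, 0.1941]
tcp_rot: [-2.193, -2.202, -0.1]
ft_force: [-0.5, -0.6, 0.5]
gripper_width: 0.0887
gripper_force: 0.0
```

```bash
python3 - <<'E'
from h import *
import pickle
s=read_state(); print(s["clock"],s["tool_pos"])
c="wrist"
p=vision.camera_params(c); im=vision.snapshot(c); pickle.dump((p,im),open("w6.pkl","wb"))
for z in(.03,):
  q=[w2px(p,w) for w in [(.647,-.16,z),(.545,-.16,z),(.647,.085,z),(.545,.085,z)]]; print(np.round(q))
cv2.imwrite("pics/w6.png",cv2.resize(im[:,:,::-1],(800,600),interpolation=cv2.INTER_CUBIC))
t=vision.snapshot("top"); cv2.imwrite("pics/t6.png",cv2.resize(t[130:200,230:320,::-1],(770,600),interpolation=cv2.INTER_CUBIC))
E
```

```text
22.45 [0.51630141 0.20484724 0.19406443]
[[397. 330.]
 [399. 270.]
 [266. 343.]
 [267. 273.]]
```

View pics/w6.png

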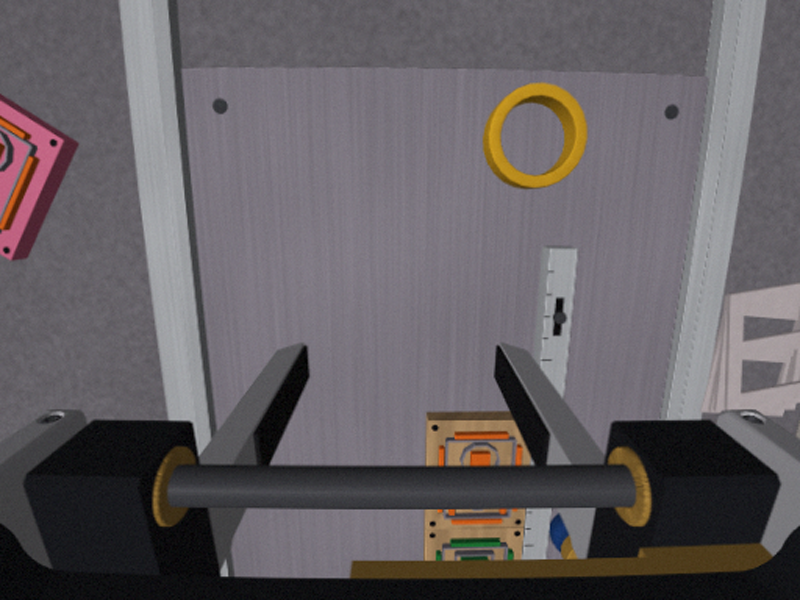

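The seam at (470,525) looks closed, but the view is poor. I'll look from the robot side.

Emit:
{"api": "servo_tool", "payload": {"commands": [[-4.1, -0.27, 0.7, 0, 92], [-4.1, -0.27, 0.7, 0, 92], [-4.1, -0.27, 0.7, 0, 92], [-4.1, -0.27, 0.7, 0, 92], [-4.1, -0.27, 0.7, 0, 92], [-4.1, -0.27, 0.7, 0, 92], [0, 0, 0, 0.143, 92], [0, 0, 0, 0.143, 92], [0, 0, 0, 0.143, 92], [0, 0, 0, 0.143, 92], [0, 0, 0, 0.143, 92], [0, 0, 0, 0.143, 92]]}}

```text
clock: 23.75
tool_pos: [0.4996, -0.0427, 0.129]
tcp_rot: [-2.894, -1.062, -0.053]
ft_force: [-0.2, -0.6, 0.4]
gripper_width: 0.0599
gripper_force: 0.0
```

Emit:
{"api": "servo_tool", "payload": {"commands": [[0, 0, 0, 0.143, 92], [0, 0, 0, 0.143, 92], [0, 0, 0, 0.143, 92], [0, 0, 0, 0.143, 92], [0, 0, 0, 0.141, 92], [0, 0, 0, 0, 92], [0, 0, 0, 0, 92]]}}

```text
clock: 24.45
tool_pos: [0.5001, -0.042, 0.1298]
tcp_rot: [-3.075, -0.0, -0.021]
ft_force: [-0.7, -0.9, -0.1]
gripper_width: 0.0602
gripper_force: 0.0
```

```bash
python3 - <<'E'
from h import *
import pickle
s=read_state(); print(s["clock"],s["tool_pos"])
c="wrist"
p=vision.camera_params(c); im=vision.snapshot(c); pickle.dump((p,im),open("w7.pkl","wb"))
cv2.imwrite("pics/w7.png",cv2.resize(im[0:300,56:456,::-1],(800,600),interpolation=cv2.INTER_CUBIC))
E
```

```text
24.45 [ 0.50006679 -0.04199969  0.12976382]
```

View pics/w7.png

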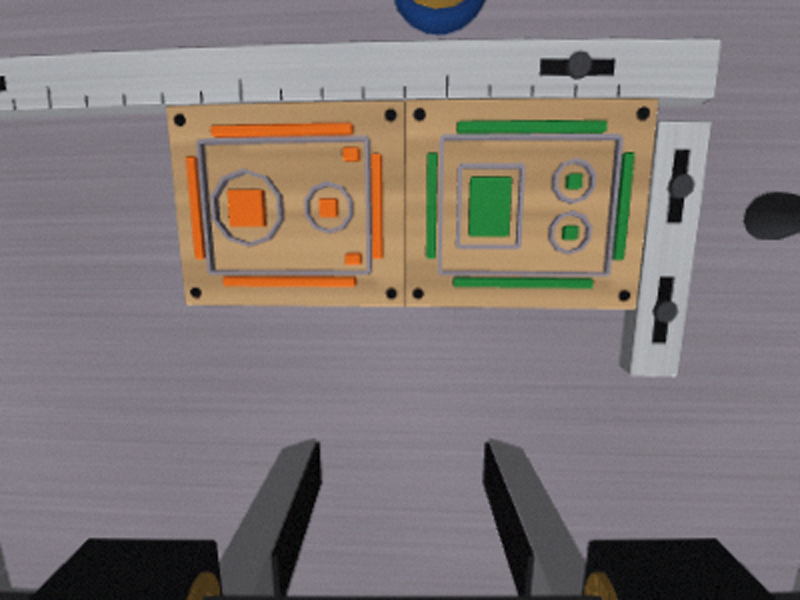

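The boards meet at the seam (405,100)-(405,305). Green's right edge is against the short bar, and both top edges lie on the long bar at row ~100. I'll give one last gentle +x press with one finger per board, then withdraw.

Emit:
{"api": "servo_tool", "payload": {"commands": [[-2, 0.4, 0, 0, 0], [0, 0, 4, 0, 0], [0, 0, 4, 0, 0], [0, 0, 2.9, 0, 0], [0, 0, 0, 0, 0], [1.2, 0, 0, 0, 0], [1.2, 0, 0, 0, 0], [1.2, 0, 0, 0, 0], [1.0, 0, 0, 0, 0], [0.4, 0, 0, 0, 0], [0.2, 0, 0, 0, 0], [0, 0, 0, 0, 0]]}}

```text
clock: 25.7
tool_pos: [0.5346, -0.0377, 0.0226]
tcp_rot: [-3.075, 0.002, -0.025]
ft_force: [0.3, 1.0, -0.4]
gripper_width: 0.094
gripper_force: 0.0
```

Emit:
{"api": "servo_tool", "payload": {"commands": [[0.1, 0, 0, 0, 0], [0.1, 0, 0, 0, 0], [0.1, 0, 0, 0, 0], [0.1, 0, 0, 0, 0], [0, 0, 0, 0, 0], [0, 0, 0, 0, 0]]}}

```text
clock: 26.3
tool_pos: [0.5351, -0.0375, 0.022]
tcp_rot: [-3.074, 0.002, -0.014]
ft_force: [-6.8, -0.6, 5.2]
gripper_width: 0.0942
gripper_force: 3.9
```

Emit:
{"api": "servo_tool", "payload": {"commands": [[-1, 0, 0, 0, 0], [-3, 0, 0, 0, 0], [-3, 0, 0, 0, 0], [0, 0, -4, 0, 0], [0, 0, -4, 0, 0], [-1, 0, -4, 0, 0], [0, 0, -4, 0, 0], [0, 0, 0, 0, 0], [0, 0, 0, 0, 0]]}}

```text
clock: 27.2
tool_pos: [0.4569, -0.0487, 0.1821]
tcp_rot: [-3.076, 0.002, -0.031]
ft_force: [0.0, 0.2, -0.1]
gripper_width: 0.0942
gripper_force: 0.0
```

```bash
python3 - <<'E'
from h import *
s=read_state(); print(s["clock"],s["tool_pos"],np.abs(s["qd"]).max())
print(ctrl.finish_job())
E
```

```text
27.2 [ 0.45691156 -0.04869396  0.18212783] 0.04699899059689916
the job is handed in; nothing more can be done
None
```

I handed the job in at 27.2 s: both dies sit flush against the long bar, green also against the short bar and orange edge to edge with it, the hand is clear, and my last picture, taken before one final gentle press, showed no gaps.

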